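# Tap the filled mould home in the lidding gauge

## Robot

A 6-joint arm with a two-finger parallel gripper is mounted at the origin on a cart in front of the work surface, level with it; the furniture and walls round the work are solid. World frame = base frame: x ahead of the robot, y to its left, z up, the work surface at z = 0. Lengths are in mm, angles in degrees, forces in N, time in s.
With the tool pointing down it reaches from about 300 to 850 mm from the base axis. Payload 4.2 kg.
Tool frame: the origin (TCP) lies midway between the tips of the shut fingers; the grasp point (between the pads) lies 19 mm behind it; z points along the fingers, x is the direction in which the jaws open and shut, and the axes are right-handed (so a half turn about z gives the same grasp; the last joint's range is limited). The gripper opens to 91 mm and grips with 3 to 60 N. Pads are 32 mm wide; open, the fingers measure 118 mm over their backs; the gripper's body (76 mm by 178 mm) begins 60 mm behind the grasp point.
Start: joints at [63.827, 18.312, 89.639, -0, 72.044, -1.146], TCP at [243.254, 521.029, 213.976] pointing down, gripper open.
Joint ranges: [-177.97, 177.97], [-48.28, 115.42], [12.27, 149.76], [-77.06, 257.06], [2.81, 150.46], [-146.56, 146.56]. Speed limits (degrees/s): [147.25, 147.25, 180, 180, 180, 180].

## Interface

Orientations are given as [roll, pitch, yaw] about the fixed x, y, z axes, in that order (R = Rz(yaw) Ry(pitch) Rx(roll)).
In Python, from workcell import env gives the robot as it stands. The module is installed in compiled form; this text tells all that it offers.
- The arm moves only by the tool drive_tool, never from a script. Its argument "series" is a list of rows, each a list of 3 entries, a list of its own where there are three numbers: the closure, from 0 (fully open) to 1 (shut), then the shift along the tool's x, y, z in mm, then the turn, a rotation vector about the tool's x, y, z in rad. In form: [[gripper, [dx, dy, dz], [rx, ry, rz]], ...]. A call has exactly 5 rows; each row is the pose to reach, as a shift and turn from the pose commanded when the call began, along the tool's axes at that moment; what a row does not reach only later rows make up. A row lasts 1/10 s, in which the tool goes at most 50 mm and 8.59 degrees, less where a joint would pass 70% of its speed; a pose out of reach is approached as far as the arm can. A call with a gripper value outside its range is refused whole. The fingers move at their own pace and stop on an object; "squeeze" is the grip in N (left out, the last holds). Time passes only in rows, so rows that repeat a pose let the fingers close, or fill a call up. It gives the time, the measured TCP pose, the force and the opening at its end, in the units of the state.
- env.state(): the state, without advancing time (a new reading comes with each control period).
- env.grab_frame(name): name is "scene" or "top" or "wrist"; returns a dict with "image" (400x640x3 uint8, red, green, blue), "K" (3x3 intrinsics, pixels), "origin" and "orientation" of the camera in the world. Camera axes: x right, y down, z forward; pixel columns grow to the right and rows downward; lengths in mm; the calibration is good to about 2 mm. The wrist camera is an equidistant fisheye: a pixel r from the principal point sees the ray r / f radians off the axis. A picture is of the moment at which its call begins. There is no depth.
- env.job_done(): hands the job in, once; it reports no verdict.
The state is a dict: "time_s": time; "qpos": joint angles; "qvel": joint speeds; "effort": joint torques, N m; "ee_pos": TCP position; "ee_rot": TCP orientation; "force": force on the tool from outside, world axes, zero at the start; "torque": the same for the moment, N m; "gripper_width": finger opening in mm.
Only numpy, scipy, OpenCV 4.12 (cv2) and the standard library are available. Lean on these libraries where they do the work, as an engineer would, in place of code of your own. Each camera call takes 0.05 s, during which the arm holds its last target.

## Task

Pick up the wooden stamp by its knob and use it as a tapper: with the stamp, not the fingers, push the mould that holds the four green sweets along its lane of the lidding gauge in several small gentle taps, drawing the stamp clear of the mould between taps, until the mould is fully home against the stop hidden under the hood. Leave the empty mould alone, and finish by standing the stamp upright on the worktop, clear of the gauge, and letting go.

Things in the scene. Friction and masses are not known exactly. Their poses are not given: they have to be found in the camera images.
- stamp_mid (a point): Turned wooden stamp standing on its round foot, 38 mm across, 55 mm tall, 45 g, with a narrower knob at the top, about 26 mm across, centred 42 mm above the underside. The point is its centre, 27.5 mm above its underside; z up. It stands in a row in front of the gauge with a small brown screw jar and a metal piping nozzle, in any order, 75 mm or more apart.
- filled_mid (a point): Black square sweets mould, 80 x 80 x 18 mm, about 120 g, with four green sweets in it: the one to be moved. The point is its centre, 9 mm above its underside. It lies loose on the floor of one of the gauge's two lanes, in front of the hood, sides along the lane, and slides with light friction, about 1 N or less.
- empty_mid (a point): The same kind of mould, 80 x 80 x 18 mm, empty, lying in the gauge's other lane; it must stay where it is. The point is its centre, 9 mm above its underside.
- gauge: Fixed white/steel gauge, 260 (x) by 194 mm. Origin under its centre, on the worktop; x runs along the lanes, away from the robot, open end at x=-130. Two lanes 88 wide at y=+-47, floor 4 high, rails 24 high. The hood covers x=10 to 130, 36 high, with a film roll (x=105) up to 92 high. The rigid stop's face is hidden under it at x=70: a mould fully home has its centre at x=30, near edge at x=-10.
There are look-alikes about, which are no part of the job. Leave any purple or red look-alike of the part that bears stamp_mid alone.

How it is judged (in metres and radians):
On the way, in this order (a step that is already met when the one before it is completed fails the run):
1. the filled mould has been tapped at least 6 mm along, is still at least 15 mm short of the stop, and the held stamp is clear of it (distance of filled_mid from where it was at the start of the episode above 0.006 m and x of filled_mid in the frame of gauge below 0.015 m and contact force between stamp and filled_mould below 0.05 N and contact force between the fingers and stamp above 0.5 N), for 0.1 s.
2. the filled mould is home (within 10 mm of the stop) while the stamp is still held (x of filled_mid in the frame of gauge above 0.02 m and contact force between the fingers and stamp above 0.5 N), for 0.1 s.
At the end, for the whole second after the job is handed in: The mould with the green sweets lies flat in its lane within 10 mm of the hidden stop; the stamp stands upright (within about 8 degrees) on the worktop outside the gauge, released and at rest (x of filled_mid in the frame of gauge above 0.02 m and height (world z) of filled_mid below 0.019 m and angle between filled_mid's own z axis and vertical below 0.1 rad and linear speed of each of filled_mould, stamp below 0.02 m/s and angle between stamp_mid's own z axis and vertical below 0.15 rad and height (world z) of stamp_mid between 0.02 and 0.034 m and (x of stamp_mid in the frame of gauge below -0.149 m or y of stamp_mid in the frame of gauge below -0.116 m or y of stamp_mid in the frame of gauge above 0.116 m)); the robot touches nothing.
It fails at once if the empty mould is moved more than 15 mm (distance of empty_mid from where it was at the start of the episode above 0.015 m).
It fails at once if the fingers push the filled mould (over 1 N) (contact force between the fingers and filled_mould above 1 N).
It fails at once if the filled mould is struck so hard that it moves faster than 0.35 m/s (linear speed of filled_mould above 0.35 m/s).
It also fails if it takes over 51 s, if anything falls off the work surface, if the arm or the gripper's body presses on something with over 40 N, if the wrist force passes 120 N, or if a joint passes its speed limit or range.

## Working session

There is one attempt and no reset: what is moved stays moved. The work goes in short steps, Python scripts to look and compute and a tool call to move; the robot and the scene stay as the last step left them, time stands still between calls to the robot, and variables do not carry over. Pictures are saved under pics/ and viewed, and the job is handed in when it is done.

Besides the shell and the picture viewer there is one more tool, called after "Call:" as name(argument=value, ...), one argument or row to a line, values as JSON. drive_tool: Moves the arm, as the interface text tells. Its arguments: {"type":"object","properties":{"series":{"type":"array","items":{"type":"array"}},"squeeze":{"type":"number"}},"required":["series"]}

```bash
mkdir -p pics
cat > h.py <<'E'
import numpy as np, cv2
from workcell import env
def grab(n,f):
    d=env.grab_frame(n); cv2.imwrite(f'pics/{f}.png',d['image'][:,:,::-1]); np.save(f'pics/{f}.npy',d,allow_pickle=True); return d
def load(f): return np.load(f'pics/{f}.npy',allow_pickle=True).item()
E
python3 - <<'E'
from h import *
for n in ['scene','top','wrist']:
    d=grab(n,n+'0'); print(n,d['K'],d['origin'],d['orientation'])
print(env.state())
E
```

```text
scene [[488.87052072   0.         317.71935984]
 [  0.         488.87052072 197.49160668]
 [  0.           0.           1.        ]] [668.7690866  756.47899771 536.44750857] [-120.99835358    0.66346568  168.58584971]
top [[388.77560683   0.         313.2290868 ]
 [  0.         388.77560683 199.26523658]
 [  0.           0.           1.        ]] [358.65681631 -70.68415506 901.75651992] [-170.13437544    1.35434607  -89.43359349]
wrist [[309.70691629   0.         324.85384022]
 [  0.         309.70691629 194.42899294]
 [  0.           0.           1.        ]] [166.62252721 555.71254306 384.64076746] [1.62819204e+02 7.79549734e-02 6.49334315e+01]
{'time_s': 0.15, 'qpos': array([ 6.38268665e+01,  1.83433890e+01,  8.96903588e+01, -1.67051106e-03,
        7.20411569e+01, -1.14577002e+00]), 'qvel': array([-0.07012745, -0.12747   , -0.12825276, -0.08139215,  0.07845779,
       -0.01487762]), 'effort': array([-2.49120503e-04, -4.12773371e+01, -2.32156599e+01,  7.27202743e-02,
        4.33474209e-02, -1.30568810e-04]), 'ee_pos': array([243.09996831, 520.68068098, 213.31171196]), 'ee_rot': array([1.79999910e+02, 7.49214208e-02, 6.49731526e+01]), 'force': array([0.01954511, 0.04287743, 0.34565817]), 'torque': array([ 0.03178302, -0.0138765 ,  0.0204621 ]), 'gripper_width': 91.2168609895844}
```

View pics/scene0.png

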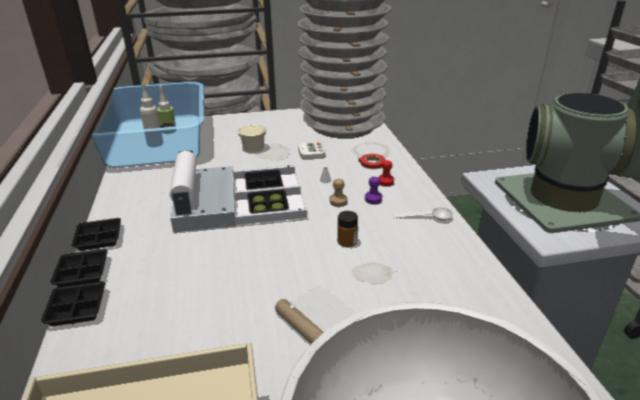

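View pics/top0.png

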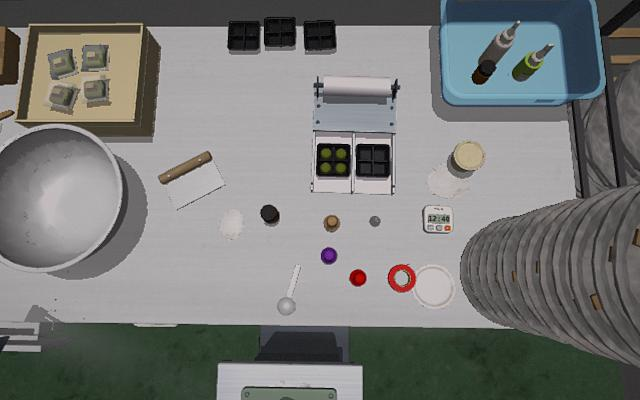

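The scene view shows the tan stamp at (339,192), with the purple and red look-alikes at (374,190) and (386,172). In the top view the stamp is at (331,223), the filled mould at (333,160), the empty one at (373,160), and the gauge's open end is at row 193.

```bash
cat >> h.py <<'E'
from scipy.spatial.transform import Rotation as R
def ray(d,u,v):
    K=d['K']; p=np.array([(u-K[0,2])/K[0,0],(v-K[1,2])/K[1,1],1.])
    return np.array(d['origin']),R.from_euler('xyz',d['orientation'],degrees=True).as_matrix()@p
def plane(d,u,v,z):
    o,r=ray(d,u,v); return o+r*(z-o[2])/r[2]
def two(d1,p1,d2,p2):
    o1,r1=ray(d1,*p1);o2,r2=ray(d2,*p2)
    A=np.stack([r1,-r2],1);t,_,_,_=np.linalg.lstsq(A,o2-o1,rcond=None)
    a=o1+t[0]*r1;b=o2+t[1]*r2; return (a+b)/2,np.linalg.norm(a-b)
def proj(d,p):
    M=R.from_euler('xyz',d['orientation'],degrees=True).as_matrix()
    c=M.T@(np.array(p)-d['origin']); return c[:2]/c[2]*d['K'][0,0]+d['K'][:2,2]
E
python3 - <<'E'
from h import *
t=load('top0');s=load('scene0')
c=cv2.resize(t['image'][60:270,240:420],None,fx=4,fy=4,interpolation=cv2.INTER_CUBIC)[:,:,::-1][:,:]
cv2.imwrite('pics/topc.png',cv2.resize(t['image'][60:240,300:420],None,fx=3.3,fy=3.3,interpolation=cv2.INTER_CUBIC)[:,:,::-1])
cv2.imwrite('pics/scc.png',cv2.resize(s['image'][140:260,160:400],None,fx=3.3,fy=3.3,interpolation=cv2.INTER_CUBIC)[:,:,::-1])
def mask(d,lo,hi,box):
    h=cv2.cvtColor(d['image'],cv2.COLOR_RGB2HSV); m=cv2.inRange(h,lo,hi); mm=np.zeros_like(m);x0,y0,x1,y1=box; mm[y0:y1,x0:x1]=m[y0:y1,x0:x1]
    n,l,st,ce=cv2.connectedComponentsWithStats(mm)
    for i in range(1,n):
        if st[i,4]>15: print(st[i],ce[i])
for d,b in((t,(310,205,350,240)),(s,(320,170,355,215))):
    print('stamp');mask(d,(5,60,60),(25,255,255),b)
for d,b in((t,(310,135,355,180)),(s,(240,180,295,220))):
    print('green');mask(d,(25,100,40),(60,255,255),b)
E
```

```text
stamp
[324 215  16  16 192] [331.25520833 222.47395833]
stamp
[330 179  17  27 271] [338.00738007 194.01845018]
green
[321 148  11  11  93] [325.72043011 153.01075269]
[336 148  10  11  91] [340.50549451 153.34065934]
[320 162  11  12  94] [325.26595745 167.5212766 ]
[335 163  11  11  91] [340.12087912 167.78021978]
green
[270 193  12   7  65] [275.15384615 196.44615385]
[253 195  12   7  68] [258.23529412 198.35294118]
[271 202  13   7  74] [276.77027027 205.35135135]
[254 204  13   7  76] [259.52631579 207.19736842]
```

View pics/topc.png

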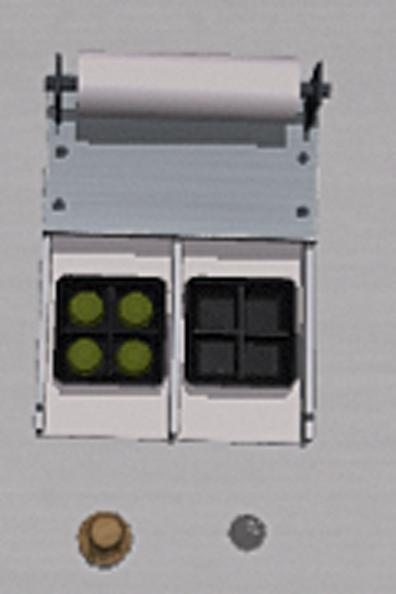

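View pics/scc.png

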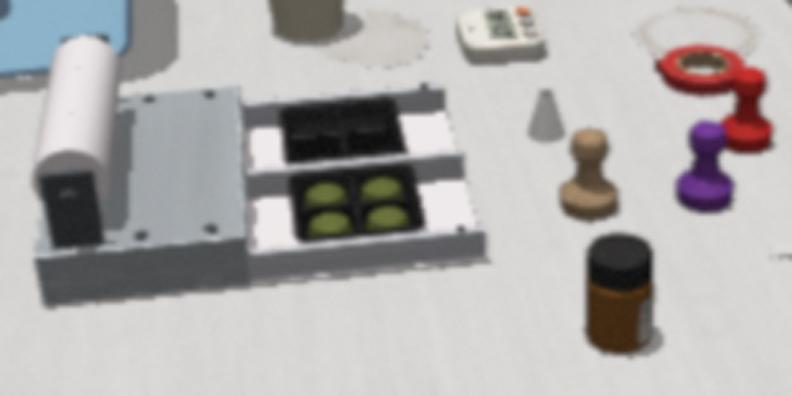

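Run:
```python
from h import *
np.set_printoptions(precision=1,suppress=True)
t=load('top0');s=load('scene0')
f=lambda x,y:(300+x/3.3-.35,60+y/3.3-.35)
g=lambda x,y:(160+x/3.3-.35,140+y/3.3-.35)
print('open L,R',plane(t,*f(38,437),24),plane(t,*f(310,442),24))
print('hood L,R',plane(t,*f(45,232),36),plane(t,*f(318,238),36))
print('knob top',plane(t,*f(106,529),50),'scene',plane(s,*g(590,143),42),two(t,f(106,529),s,g(590,143)))
print('foot top',plane(t,*f(104,541),6),'scene foot',plane(s,*g(589,202),6))
for a in [(331.25,222.5)]: print('blob',plane(t,*a,25))
print('blob scene',plane(s,338,194,25))
G=[(325.7,153),(340.5,153.3),(325.3,167.5),(340.1,167.8)];S=[(275.15,196.4),(258.2,198.35),(276.8,205.35),(259.5,207.2)]
c=np.mean(G,0);print('green',plane(t,*c,22),plane(s,*np.mean(S,0),22))
for q in G: print(plane(t,*q,22))
# mould top corners
for q in [(55,276),(166,276),(166,384),(53,384)]: print('mould',plane(t,*f(*q),20))
for q in [(188,279),(299,279),(297,386),(186,384)]: print('empty',plane(t,*f(*q),20))
print('open scene near L',plane(s,*g(487,238),24),plane(s,*g(444,91),24))
print('hood scene', plane(s,*g(248,246),36),plane(s,*g(242,88),36))
print('nozzle',plane(t,*f(247,532),15),'purple',plane(t,328,256,40))
```

```text
open L,R [527.9 -43.5  24. ] [ 525.4 -232.1   24. ]
hood L,R [673.2 -47.2  36. ] [ 669.  -239.2   36. ]
knob top [460.6 -90.4  50. ] scene [458.2 -99.1  42. ] (array([460.7, -90.3,  47.1]), np.float64(0.5776652088483776))
foot top [457.4 -90.    6. ] scene foot [461.3 -87.6   6. ]
blob [457.8 -89.8  25. ]
blob scene [462.7 -83.8  25. ]
green [603.9 -93.4  22. ] [607.7 -89.4  22. ]
[621.7 -76.5  22. ]
[ 621.1 -111.2   22. ]
[586.7 -75.7  22. ]
[ 586.1 -110.2   22. ]
mould [646.  -54.3  20. ]
mould [ 646.2 -133.6   20. ]
mould [ 567.1 -133.1   20. ]
mould [566.8 -53.6  20. ]
empty [ 644.  -149.2   20. ]
empty [ 644.2 -228.    20. ]
empty [ 566.1 -224.8   20. ]
empty [ 567.2 -147.1   20. ]
open scene near L [536.3 -32.4  24. ] [ 531.6 -223.3   24. ]
hood scene [674.6 -35.1  36. ] [ 667.7 -234.8   36. ]
nozzle [ 463.4 -188.7   15. ] purple [382.3 -82.5  40. ]
```

```bash
cat >> h.py <<'E'
def plan(p,yaw):
    s=env.state(); M=R.from_euler('xyz',s['ee_rot'],degrees=True)
    T=R.from_euler('xyz',[180,0,yaw],degrees=True)
    print('t',s['time_s'],'pos',np.round(s['ee_pos'],1),'rot',np.round(s['ee_rot'],2),'w',round(s['gripper_width'],1),'F',np.round(s['force'],2))
    print('shift',np.round(M.inv().apply(np.array(p)-s['ee_pos']),1),'turn',np.round((M.inv()*T).as_rotvec(),4))
E
python3 - <<'E'
from h import *
plan((320,260,240),20)
E
```

```text
t 0.15 pos [243.1 520.7 213.3] rot [1.800e+02 7.000e-02 6.497e+01] w 91.2 F [0.02 0.04 0.35]
shift [-203.7  180.   -26.4] turn [5.000e-04 1.200e-03 7.849e-01]
```

Call:
drive_tool(
  series=[
    [0,[-20,18,-30],[0,0,0.1]],
    [0,[-60,52,-30],[0,0,0.24]],
    [0,[-95,84,-30],[0,0,0.38]],
    [0,[-130,116,-30],[0,0,0.52]],
    [0,[-165,147,-30],[0,0,0.66]],
  ],
  squeeze=25,
)

```text
time_s: 0.65
ee_pos: [306.7, 307.4, 243.8]
ee_rot: [180.0, -0.0, 26.9]
force: [1.4, -0.2, 0.6]
gripper_width: 91.7
```

Run:
```python
from h import *
plan((460.5,-90.3,140),-1.4)
```

```text
t 0.65 pos [306.7 307.4 243.8] rot [179.98  -0.    26.87] w 91.7 F [ 1.37 -0.19  0.56]
shift [-42.5 424.2 103.9] turn [ 3.000e-04 -1.000e-04  4.934e-01]
```

Call:
drive_tool(
  series=[
    [0.3,[-5,45,0],[0,0,0.1]],
    [0.3,[-10,94,10],[0,0,0.2]],
    [0.3,[-15,142,20],[0,0,0.3]],
    [0.3,[-20,190,30],[0,0,0.4]],
    [0.3,[-25,238,40],[0,0,0.48]],
  ],
)

```text
time_s: 1.15
ee_pos: [393.2, 84.3, 203.7]
ee_rot: [-180.0, -0.0, -0.5]
force: [0.9, -0.0, -0.3]
gripper_width: 64.1
```

Run:
```python
from h import *
plan((460.5,-90.3,140),-1.4)
```

```text
t 1.15 pos [393.2  84.3 203.7] rot [-1.7998e+02 -4.0000e-02 -5.4000e-01] w 64.1 F [ 0.92 -0.04 -0.31]
shift [ 68.9 174.   63.7] turn [-0.0003 -0.0007  0.0149]
```

Call:
drive_tool(
  series=[
    [0.3,[16,42,16],[0,0,0.015]],
    [0.3,[32,83,32],[0,0,0.015]],
    [0.3,[48,124,48],[0,0,0.015]],
    [0.3,[63,160,60],[0,0,0.015]],
    [0.3,[69,174,63.5],[0,0,0.015]],
  ],
)

```text
time_s: 1.65
ee_pos: [461.2, -90.9, 139.0]
ee_rot: [180.0, 0.1, -1.4]
force: [-0.8, 0.4, -0.5]
gripper_width: 63.6
```

Run:
```python
from h import *
plan((460.5,-90.3,24),-1.4)
d=grab('wrist','w1');print(d['origin'],d['orientation'])
```

```text
t 1.65 pos [461.2 -90.9 139. ] rot [ 1.7999e+02  1.1000e-01 -1.3800e+00] w 63.6 F [-0.81  0.44 -0.53]
shift [ -0.5  -0.6 115. ] turn [0.0001 0.0019 0.0003]
[463.12417738  -7.60786289 310.41627327] [ 1.62831447e+02  9.19945294e-02 -1.42485297e+00]
```

View pics/w1.png

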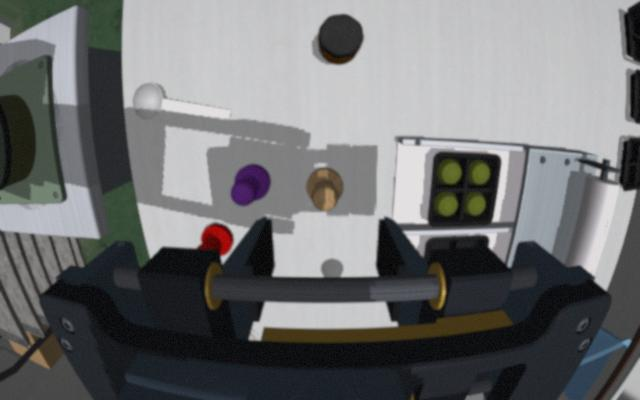

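The wrist view has the stamp at (324,190), centred left-to-right between the fingers. The purple and red look-alikes are clear at (250,185) and (216,238). I'll check the knob position with a fisheye ray.

Run:
```python
from h import *
np.set_printoptions(precision=1,suppress=True)
d=load('w1')
def fe(u,v,z):
    x=np.array([u-d['K'][0,2],v-d['K'][1,2]]);r=np.hypot(*x);th=r/d['K'][0,0]
    p=np.array([*(x/r*np.sin(th)),np.cos(th)]);o=np.array(d['origin']);w=R.from_euler('xyz',d['orientation'],degrees=True).apply(p)
    return o+w*(z-o[2])/w[2]
h=cv2.cvtColor(d['image'],cv2.COLOR_RGB2HSV);m=cv2.inRange(h,(5,60,40),(25,255,255));m[:160]=0;m[215:]=0;m[:,:300]=0;m[:,350:]=0
n,l,st,ce=cv2.connectedComponentsWithStats(m);print(st[1:],ce[1:])
for q,z in [((323,200),42),((325,186),6)]: print(fe(*q,z))
c=[(436,154),(499,154),(495,226),(430,226)]
print('filled top',[fe(*q,20) for q in c])
print('open edge',fe(395,137,24),fe(390,228,24))
cv2.imwrite('pics/w1c.png',cv2.resize(d['image'][130:230,280:400],None,fx=5,fy=5,interpolation=cv2.INTER_CUBIC)[:,:,::-1])
```

```text
[[ 307  169   36   42 1124]] [[324.5 188.2]]
[458.8 -95.8  42. ]
[460.7 -92.6   6. ]
filled top [array([571.4, -58.1,  20. ]), array([645.7, -57. ,  20. ]), array([ 652.9, -139.6,   20. ]), array([ 570.9, -135. ,   20. ])]
open edge [527.8 -41.1  24. ] [ 526.1 -133.5   24. ]
```

View pics/w1c.png

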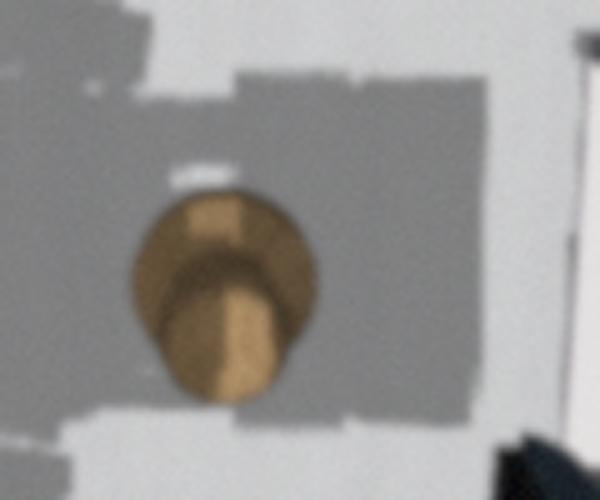

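Call:
drive_tool(
  series=[
    [0.3,[-0.7,1,35],[0,0,0]],
    [0.3,[-0.7,1,70],[0,0,0]],
    [0.3,[-0.7,1,95],[0,0,0]],
    [0.3,[-0.7,1,110],[0,0,0]],
    [0.3,[-0.7,1,114.5],[0,0,0]],
  ],
)

```text
time_s: 2.2
ee_pos: [458.9, -87.9, 24.8]
ee_rot: [-179.9, 0.2, -1.2]
force: [0.4, 0.1, -0.1]
gripper_width: 63.7
```

Call:
drive_tool(
  series=[
    [0.45,[0,0,0],[0,0,0]],
    [0.6,[0,0,0],[0,0,0]],
    [0.75,[0,0,0],[0,0,0]],
    [0.9,[0,0,0],[0,0,0]],
    [1,[0,0,0],[0,0,0]],
  ],
  squeeze=25,
)

```text
time_s: 2.7
ee_pos: [460.6, -89.3, 26.5]
ee_rot: [180.0, -0.1, -1.2]
force: [-0.0, -0.2, 1.8]
gripper_width: 28.0
```

Run:
```python
from h import *
plan((460.5,-92,24),-1.4)
grab('wrist','w2')
grab('scene','s2')
cv2.imwrite('pics/s2c.png',cv2.resize(load('s2')['image'][120:260,200:400],None,fx=4,fy=4)[:,:,::-1])
```

```text
t 2.7 pos [460.6 -89.3  26.5] rot [ 1.80e+02 -6.00e-02 -1.21e+00] w 28.0 F [-0.04 -0.16  1.83]
shift [-0.   2.7  2.5] turn [ 0.0001 -0.0011  0.0033]
```

View pics/s2c.png

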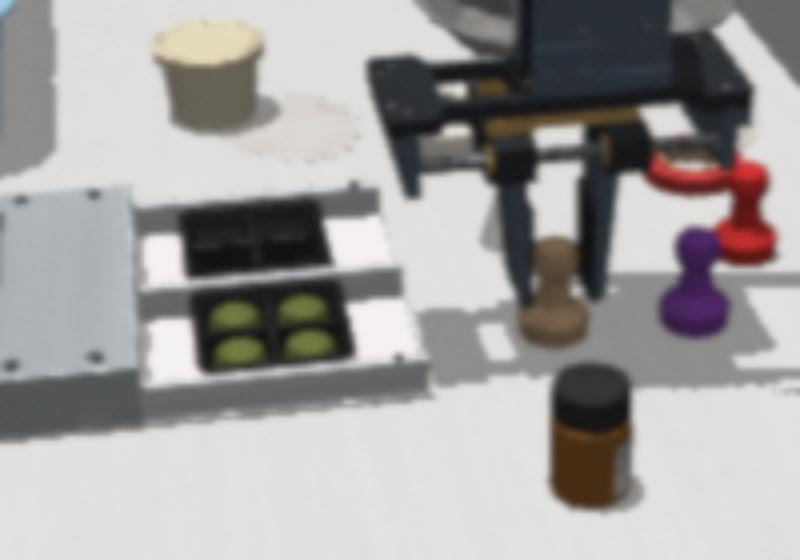

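View pics/w2.png

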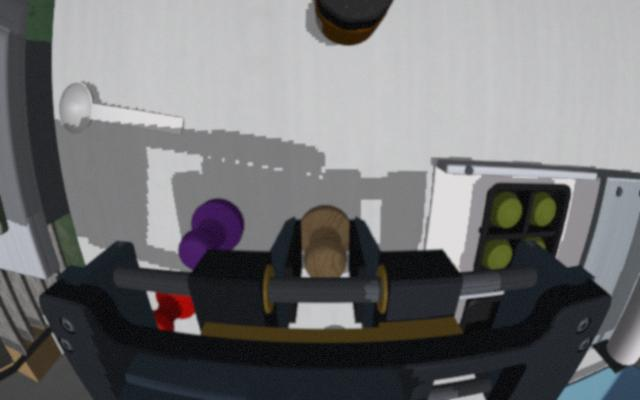

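Knob at (325,250) sits between the pads. The scene view agrees, and the look-alikes are still clear. I'll finish the grip and check it.

Call:
drive_tool(
  series=[
    [1,[0,0,0],[0,0,0]],
    [1,[0,0,0],[0,0,0]],
    [1,[0,0,0],[0,0,0]],
    [1,[0,0,0],[0,0,0]],
    [1,[0,0,0],[0,0,0]],
  ],
)

```text
time_s: 3.3
ee_pos: [460.6, -89.3, 26.4]
ee_rot: [180.0, -0.0, -1.2]
force: [-0.9, -0.3, 5.4]
gripper_width: 28.4
```

Call:
drive_tool(
  series=[
    [1,[0,0,-2],[0,0,0]],
    [1,[0,0,-4],[0,0,0]],
    [1,[0,0,-6],[0,0,0]],
    [1,[0,0,-8],[0,0,0]],
    [1,[0,0,-8],[0,0,0]],
  ],
)

```text
time_s: 3.8
ee_pos: [460.4, -89.3, 34.1]
ee_rot: [180.0, -0.0, -1.2]
force: [0.5, -0.3, -1.0]
gripper_width: 28.3
```

Run:
```python
from h import *
import time
for i in range(4): plan((525,-92.5,32.5),-1.4)
grab('scene','s3')
cv2.imwrite('pics/s3c.png',cv2.resize(load('s3')['image'][120:260,200:400],None,fx=4,fy=4)[:,:,::-1])
plan((525,-92.5,32.5),-1.4)
```

```text
t 3.8 pos [460.4 -89.3  34.1] rot [ 1.8e+02 -2.0e-02 -1.2e+00] w 28.3 F [ 0.49 -0.31 -0.97]
shift [64.6  1.9  1.6] turn [ 0.     -0.0004  0.0035]
t 3.8 pos [460.4 -89.3  34.1] rot [ 1.8e+02 -2.0e-02 -1.2e+00] w 28.3 F [ 0.49 -0.31 -0.97]
shift [64.6  1.9  1.6] turn [ 0.     -0.0004  0.0035]
t 3.8 pos [460.4 -89.3  34.1] rot [ 1.8e+02 -2.0e-02 -1.2e+00] w 28.3 F [ 0.49 -0.31 -0.97]
shift [64.6  1.9  1.6] turn [ 0.     -0.0004  0.0035]
t 3.8 pos [460.4 -89.3  34.1] rot [ 1.8e+02 -2.0e-02 -1.2e+00] w 28.3 F [ 0.49 -0.31 -0.97]
shift [64.6  1.9  1.6] turn [ 0.     -0.0004  0.0035]
t 3.85 pos [460.4 -89.2  34. ] rot [-1.8e+02 -2.0e-02 -1.2e+00] w 28.3 F [ 0.11 -0.66 -1.86]
shift [64.7  1.9  1.5] turn [-0.     -0.0003  0.0035]
```

View pics/s3c.png

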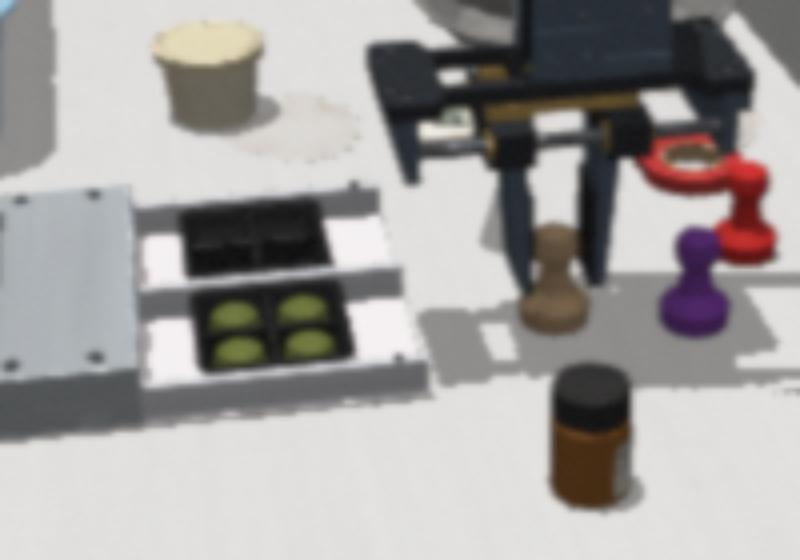

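Stamp is lifted clear and upright, about 8 mm up. I'm entering the lane now.

Call:
drive_tool(
  series=[
    [1,[15,0,0],[0,0,0]],
    [1,[30,0,0],[0,0,0]],
    [1,[45,0.5,0],[0,0,0]],
    [1,[58,0.5,0],[0,0,0]],
    [1,[64,1,0],[0,0,0]],
  ],
)

```text
time_s: 4.35
ee_pos: [525.5, -91.6, 33.9]
ee_rot: [180.0, -0.0, -1.2]
force: [-0.5, 0.2, -1.2]
gripper_width: 28.6
```

Call:
drive_tool(
  series=[
    [1,[5,0,0],[0,0,0]],
    [1,[10,0,0],[0,0,0]],
    [1,[15,0,0],[0,0,0]],
    [1,[20,0,0],[0,0,0]],
    [1,[24,0,0],[0,0,0]],
  ],
)

```text
time_s: 4.85
ee_pos: [548.6, -92.1, 34.0]
ee_rot: [-180.0, -0.0, -1.2]
force: [-1.6, -0.4, 0.8]
gripper_width: 28.5
```

```bash
cat >> h.py <<'E'
def green(d,box):
    h=cv2.cvtColor(d['image'],cv2.COLOR_RGB2HSV); m=cv2.inRange(h,(25,100,40),(60,255,255)); mm=np.zeros_like(m);x0,y0,x1,y1=box; mm[y0:y1,x0:x1]=m[y0:y1,x0:x1]
    n,l,st,ce=cv2.connectedComponentsWithStats(mm)
    for i in range(1,n):
        if st[i,4]>15: print(st[i],np.round(ce[i],1),np.round(plane(d,*ce[i],22),1))
E
python3 - <<'E'
from h import *
plan((525,-92.5,32.5),-1.4)
d=grab('scene','s4')
cv2.imwrite('pics/s4c.png',cv2.resize(d['image'][120:260,200:400],None,fx=4,fy=4)[:,:,::-1])
green(load('s3'),(200,150,310,230));green(d,(200,150,310,230))
E
```

```text
t 4.85 pos [548.6 -92.1  34. ] rot [-180.    -0.    -1.2] w 28.5 F [-1.61 -0.44  0.79]
shift [-23.5   0.9   1.5] turn [-0.     -0.0001  0.0035]
[253 195  12   7  63] [258.1 198.4] [ 624.8 -107.1   22. ]
[270 194  12   6  62] [275.2 196.6] [ 589.8 -106.4   22. ]
[271 202  13   7  75] [276.8 205.3] [590.8 -72.2  22. ]
[254 204  12   7  74] [259.4 207.1] [625.5 -72.7  22. ]
[253 195  12   7  64] [258.  198.5] [ 624.9 -106.6   22. ]
[270 194  12   6  59] [275.1 196.7] [ 589.9 -106.    22. ]
[271 202  13   7  69] [276.9 205.4] [590.6 -71.8  22. ]
[253 204  13   7  74] [259.1 207.3] [626.2 -72.3  22. ]
```

View pics/s4c.png

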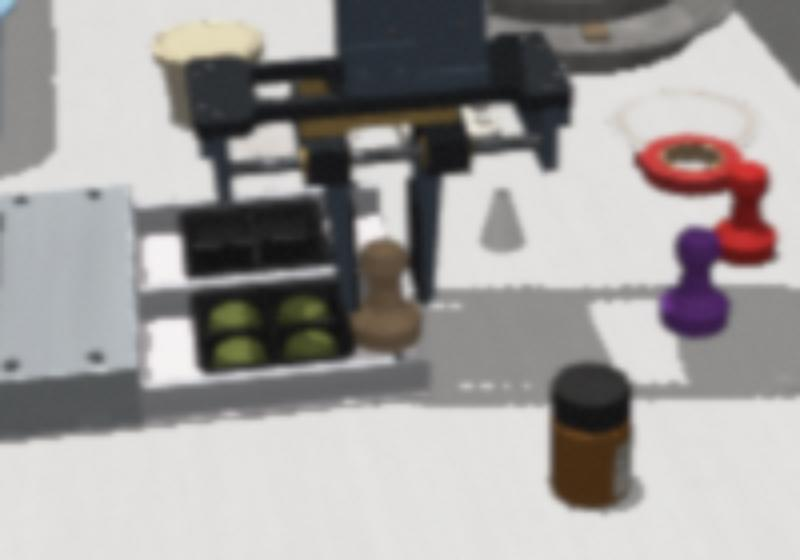

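Foot at (385,325) in the crop is just at the mould's near edge and nothing has moved yet. First tap.

Call:
drive_tool(
  series=[
    [1,[5,0,0],[0,0,0]],
    [1,[10,0,0],[0,0,0]],
    [1,[15,0,0],[0,0,0]],
    [1,[8,0,0],[0,0,0]],
    [1,[1,0,0],[0,0,0]],
  ],
)

```text
time_s: 5.4
ee_pos: [548.7, -92.0, 33.8]
ee_rot: [-180.0, 0.0, -1.2]
force: [-0.2, -0.3, -0.9]
gripper_width: 28.2
```

Call:
drive_tool(
  series=[
    [1,[0,0,0],[0,0,0]],
    [1,[0,0,0],[0,0,0]],
    [1,[0,0,0],[0,0,0]],
    [1,[0,0,0],[0,0,0]],
    [1,[0,0,0],[0,0,0]],
  ],
)

```text
time_s: 5.9
ee_pos: [549.4, -92.1, 34.0]
ee_rot: [-180.0, -0.0, -1.2]
force: [-0.1, -0.2, -0.2]
gripper_width: 28.4
```

Run:
```python
from h import *
plan((525,-92.5,32.5),-1.4)
d=grab('scene','s5')
cv2.imwrite('pics/s5c.png',cv2.resize(d['image'][120:260,200:400],None,fx=4,fy=4)[:,:,::-1])
green(d,(200,150,310,230))
```

```text
t 5.9 pos [549.4 -92.1  34. ] rot [-1.8e+02 -1.0e-02 -1.2e+00] w 28.4 F [-0.14 -0.23 -0.15]
shift [-24.4   0.9   1.5] turn [-0.     -0.0002  0.0034]
[262 195  12   6  61] [267.4 197.7] [ 605.9 -105.6   22. ]
[244 196  13   7  65] [249.9 199.4] [ 641.5 -106.7   22. ]
[263 203  13   7  67] [269.1 206.5] [606.3 -70.9  22. ]
[245 205  13   7  76] [251.2 208.1] [641.7 -72.5  22. ]
```

View pics/s5c.png

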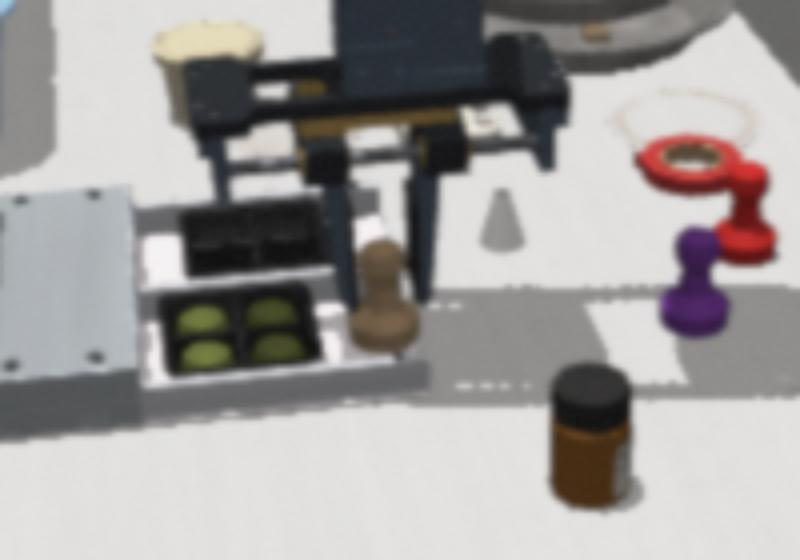

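The mould slid about 16 mm and the stamp is drawn clear, with the gap at (335,325) in the crop. More taps.

Call:
drive_tool(
  series=[
    [1,[11,0,0],[0,0,0]],
    [1,[17,0,0],[0,0,0]],
    [1,[23,0,0],[0,0,0]],
    [1,[29,0,0],[0,0,0]],
    [1,[18,0,0],[0,0,0]],
  ],
)

```text
time_s: 6.45
ee_pos: [569.5, -92.7, 34.0]
ee_rot: [180.0, -0.2, -1.2]
force: [-0.4, 0.6, 0.5]
gripper_width: 28.3
```

Call:
drive_tool(
  series=[
    [1,[0,0,0],[0,0,0]],
    [1,[8,0,0],[0,0,0]],
    [1,[15,0,0],[0,0,0]],
    [1,[21,0,0],[0,0,0]],
    [1,[10,0,0],[0,0,0]],
  ],
)

```text
time_s: 6.95
ee_pos: [579.8, -92.9, 34.1]
ee_rot: [180.0, -0.2, -1.2]
force: [-0.6, -0.9, -0.3]
gripper_width: 27.9
```

Call:
drive_tool(
  series=[
    [1,[0,0,0],[0,0,0]],
    [1,[0,0,0],[0,0,0]],
    [1,[0,0,0],[0,0,0]],
    [1,[0,0,0],[0,0,0]],
    [1,[0,0,0],[0,0,0]],
  ],
)

```text
time_s: 7.45
ee_pos: [577.3, -92.7, 34.0]
ee_rot: [-180.0, -0.0, -1.2]
force: [-0.8, 0.2, 0.6]
gripper_width: 28.5
```

Run:
```python
from h import *
plan((525,-92.5,32.5),-1.4)
d=grab('scene','s6')
cv2.imwrite('pics/s6c.png',cv2.resize(d['image'][120:260,200:400],None,fx=4,fy=4)[:,:,::-1])
green(d,(200,150,310,230))
d=grab('top','t6')
cv2.imwrite('pics/t6c.png',cv2.resize(d['image'][60:240,270:450],None,fx=3.3,fy=3.3)[:,:,::-1])
```

```text
t 7.45 pos [577.3 -92.7  34. ] rot [-1.8e+02 -1.0e-02 -1.2e+00] w 28.5 F [-0.77  0.22  0.63]
shift [-52.3   0.9   1.5] turn [-0.0001 -0.0002  0.0034]
[249 196  12   7  64] [254.3 199.2] [ 632.7 -105.6   22. ]
[236 198   8   7  43] [239.  200.7] [ 663.6 -106.1   22. ]
[250 205  13   7  69] [256.  208.1] [632.4 -70.8  22. ]
[236 206  10   8  58] [240.  209.6] [663.8 -71.8  22. ]
```

View pics/s6c.png

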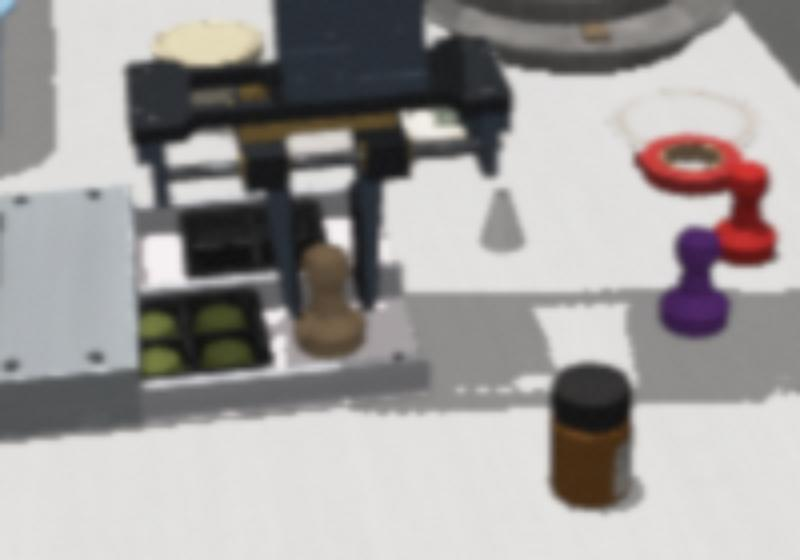

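View pics/t6c.png

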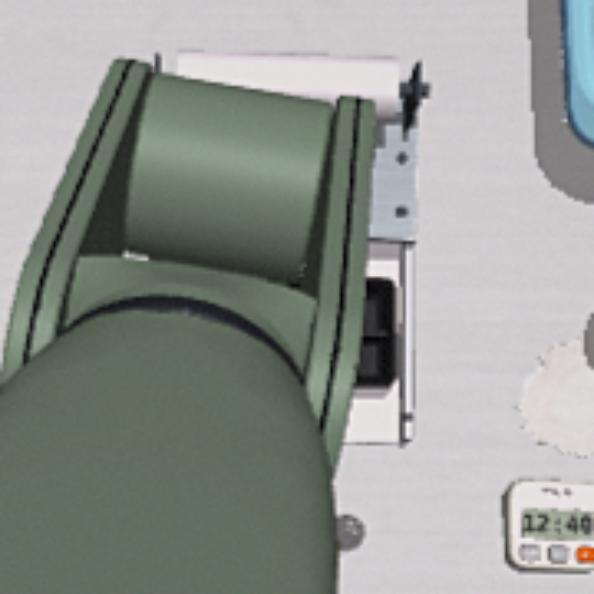

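The mould is now 42 mm along of about 85, tracking straight, with the stamp upright and clear at (330,330). The arm hides the top view, so I'll rely on the scene and wrist cameras.

Call:
drive_tool(
  series=[
    [1,[12,0,0],[0,0,0]],
    [1,[18,0,0],[0,0,0]],
    [1,[24,0,0],[0,0,0]],
    [1,[30,0,0],[0,0,0]],
    [1,[18,0,0],[0,0,0]],
  ],
)

```text
time_s: 8.05
ee_pos: [597.6, -93.2, 34.0]
ee_rot: [180.0, -0.2, -1.2]
force: [-0.6, -0.2, 0.4]
gripper_width: 28.2
```

Call:
drive_tool(
  series=[
    [1,[0,0,0],[0,0,0]],
    [1,[11,0,0],[0,0,0]],
    [1,[17,0,0],[0,0,0]],
    [1,[23,0,0],[0,0,0]],
    [1,[10,0,0],[0,0,0]],
  ],
)

```text
time_s: 8.55
ee_pos: [608.4, -93.5, 34.1]
ee_rot: [180.0, -0.2, -1.2]
force: [-1.2, -0.0, -0.9]
gripper_width: 28.2
```

Call:
drive_tool(
  series=[
    [1,[0,0,0],[0,0,0]],
    [1,[0,0,0],[0,0,0]],
    [1,[0,0,0],[0,0,0]],
    [1,[0,0,0],[0,0,0]],
    [1,[0,0,0],[0,0,0]],
  ],
)

```text
time_s: 9.05
ee_pos: [605.6, -93.3, 33.9]
ee_rot: [-180.0, -0.0, -1.2]
force: [0.3, -0.1, -0.7]
gripper_width: 28.3
```

Run:
```python
from h import *
plan((525,-92.5,32.5),-1.4)
d=grab('scene','s7')
cv2.imwrite('pics/s7c.png',cv2.resize(d['image'][120:260,200:400],None,fx=4,fy=4)[:,:,::-1])
green(d,(200,150,310,230))
grab('wrist','w7')
```

```text
t 9.05 pos [605.6 -93.3  33.9] rot [-1.8e+02 -2.0e-02 -1.2e+00] w 28.3 F [ 0.26 -0.07 -0.69]
shift [-80.6   0.9   1.4] turn [-0.0001 -0.0003  0.0035]
[236 198  11   6  57] [240.4 200.6] [ 660.7 -106.1   22. ]
[236 206  12   7  66] [241.6 209.4] [660.7 -72.   22. ]
```

View pics/s7c.png

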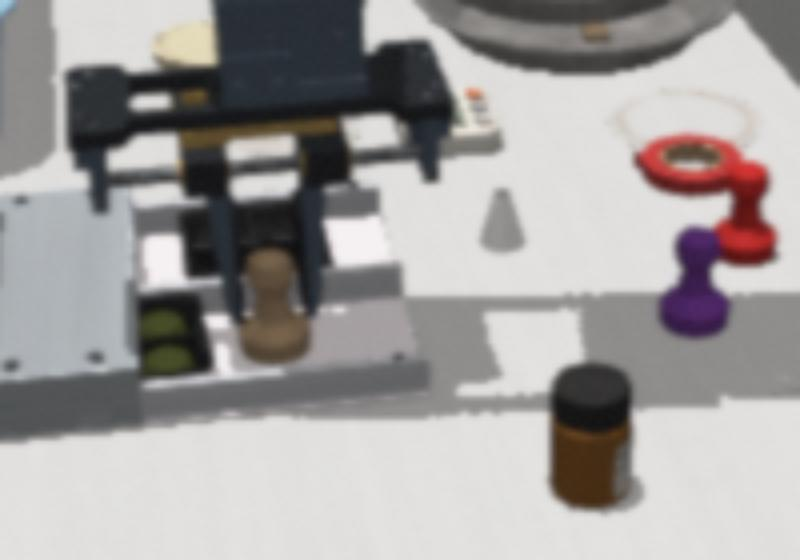

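View pics/w7.png

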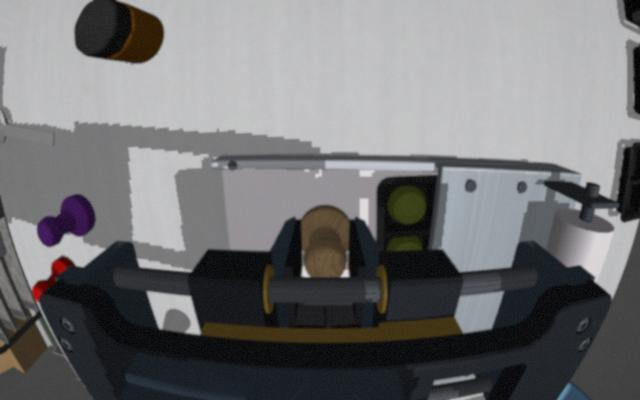

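70 mm along, about 15 to go. Last taps, checking the force for the stop.

Call:
drive_tool(
  series=[
    [1,[11,0,0],[0,0,0]],
    [1,[16,0,0],[0,0,0]],
    [1,[20,0,0],[0,0,0]],
    [1,[24,0,0],[0,0,0]],
    [1,[14,0,0],[0,0,0]],
  ],
)

```text
time_s: 9.65
ee_pos: [620.9, -93.7, 33.9]
ee_rot: [180.0, -0.1, -1.2]
force: [-0.7, -1.0, 0.5]
gripper_width: 28.4
```

Call:
drive_tool(
  series=[
    [1,[4,0,0],[0,0,0]],
    [1,[8,0,0],[0,0,0]],
    [1,[10,0,0],[0,0,0]],
    [1,[12,0,0],[0,0,0]],
    [1,[13,0,0],[0,0,0]],
  ],
)

```text
time_s: 10.15
ee_pos: [632.3, -93.9, 33.9]
ee_rot: [-180.0, 0.0, -1.2]
force: [-0.4, 0.6, -0.8]
gripper_width: 28.7
```

Call:
drive_tool(
  series=[
    [1,[0.5,0,0],[0,0,0]],
    [1,[1,0,0],[0,0,0]],
    [1,[1.5,0,0],[0,0,0]],
    [1,[2,0,0],[0,0,0]],
    [1,[2,0,0],[0,0,0]],
  ],
)

```text
time_s: 10.65
ee_pos: [633.3, -93.8, 33.8]
ee_rot: [-180.0, 0.1, -1.2]
force: [-3.9, 0.2, 1.4]
gripper_width: 28.7
```

Call:
drive_tool(
  series=[
    [1,[0.5,0,0],[0,0,0]],
    [1,[1,0,0],[0,0,0]],
    [1,[1.5,0,0],[0,0,0]],
    [1,[1.5,0,0],[0,0,0]],
    [1,[1.5,0,0],[0,0,0]],
  ],
)

```text
time_s: 11.15
ee_pos: [633.8, -93.6, 33.6]
ee_rot: [-180.0, 0.2, -1.2]
force: [-6.4, 0.1, 2.5]
gripper_width: 28.4
```

Call:
drive_tool(
  series=[
    [1,[-4,0,0],[0,0,0]],
    [1,[-12,0,0],[0,0,0]],
    [1,[-22,0,0],[0,0,0]],
    [1,[-32,0,0],[0,0,0]],
    [1,[-32,0,0],[0,0,0]],
  ],
)

```text
time_s: 11.65
ee_pos: [602.0, -93.2, 34.0]
ee_rot: [-180.0, 0.1, -1.2]
force: [-0.1, 0.1, -0.6]
gripper_width: 28.1
```

Run:
```python
from h import *
plan((461,-90,34),-1.2)
d=grab('scene','s8')
cv2.imwrite('pics/s8c.png',cv2.resize(d['image'][120:260,200:400],None,fx=4,fy=4)[:,:,::-1])
green(d,(200,150,310,230))
grab('wrist','w8')
```

```text
t 11.65 pos [602.  -93.2  34. ] rot [-1.7999e+02  6.0000e-02 -1.2200e+00] w 28.1 F [-0.15  0.13 -0.6 ]
shift [-141.1   -0.2    0.2] turn [-0.0002  0.0011 -0.0003]
[236 199   5   5  19] [237.5 201.3] [ 666.7 -104.8   22. ]
[236 208   6   5  26] [238.2 210.2] [667.5 -70.5  22. ]
```

View pics/s8c.png

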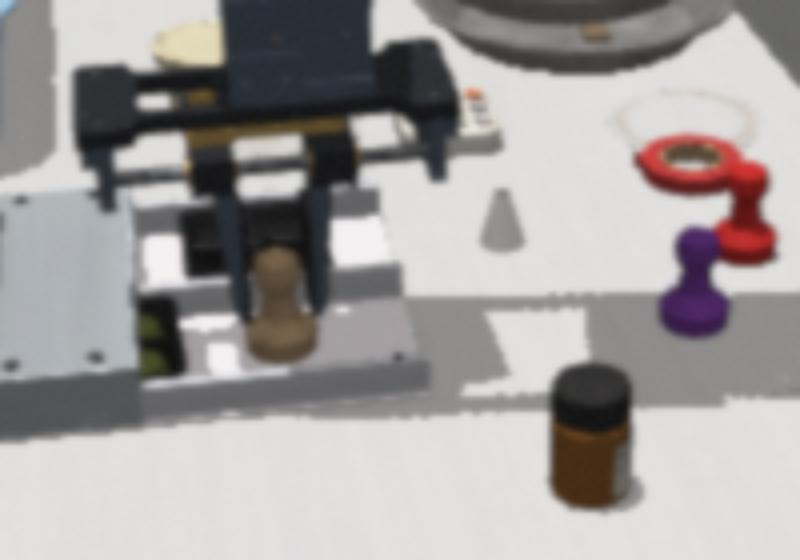

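The stop is felt: 6.4 N at TCP x = 634, against the predicted 634.5. The mould pokes about 20 mm out of the hood, as it should when home. Returning the stamp to its old spot.

Call:
drive_tool(
  series=[
    [1,[-28,0,0],[0,0,0]],
    [1,[-58,0,0],[0,0,0]],
    [1,[-90,0,0],[0,0,0]],
    [1,[-122,0,0],[0,0,0]],
    [1,[-136,0,0],[0,0,0]],
  ],
)

```text
time_s: 12.25
ee_pos: [464.9, -90.1, 33.9]
ee_rot: [-180.0, 0.1, -1.2]
force: [1.0, -0.4, -1.5]
gripper_width: 28.6
```

Call:
drive_tool(
  series=[
    [1,[-3,0,0],[0,0,0]],
    [1,[-5,0,2],[0,0,0]],
    [1,[-5,0,4],[0,0,0]],
    [1,[-5,0,6],[0,0,0]],
    [1,[-5,0,7],[0,0,0]],
  ],
)

```text
time_s: 12.75
ee_pos: [463.5, -90.3, 26.5]
ee_rot: [-180.0, -0.0, -1.2]
force: [-0.8, 0.6, 0.2]
gripper_width: 28.5
```

Call:
drive_tool(
  series=[
    [1,[0,0,0.3],[0,0,0]],
    [1,[0,0,0.6],[0,0,0]],
    [1,[0,0,0.8],[0,0,0]],
    [1,[0,0,0.8],[0,0,0]],
    [1,[0,0,0.8],[0,0,0]],
  ],
)

```text
time_s: 13.25
ee_pos: [463.4, -90.3, 26.5]
ee_rot: [180.0, -0.1, -1.2]
force: [1.4, 1.5, 2.9]
gripper_width: 28.3
```

Run:
```python
from h import *
plan((461,-90,26.4),-1.2)
d=grab('scene','s9')
cv2.imwrite('pics/s9c.png',cv2.resize(d['image'][120:260,200:400],None,fx=4,fy=4)[:,:,::-1])
```

```text
t 13.25 pos [463.4 -90.3  26.5] rot [ 1.80e+02 -9.00e-02 -1.21e+00] w 28.3 F [1.41 1.46 2.94]
shift [-2.4 -0.2  0.1] turn [ 0.     -0.0015 -0.0002]
```

View pics/s9c.png

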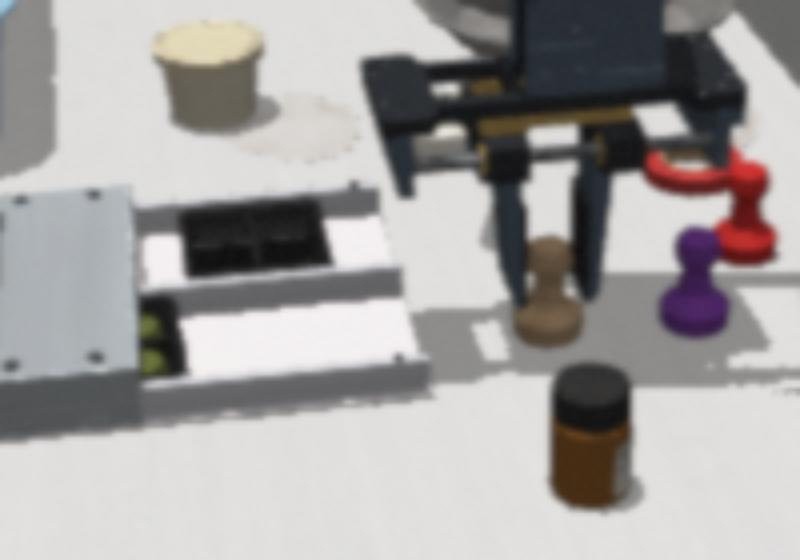

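The stamp is standing upright at (548,300) in the crop and bearing on the table (Fz +2.9 N). The empty mould is unmoved. Releasing slowly, to about 60 mm opening.

Call:
drive_tool(
  series=[
    [0.66,[0,0,0],[0,0,0]],
    [0.6,[0,0,0],[0,0,0]],
    [0.5,[0,0,0],[0,0,0]],
    [0.4,[0,0,0],[0,0,0]],
    [0.35,[0,0,0],[0,0,0]],
  ],
)

```text
time_s: 13.8
ee_pos: [462.4, -90.3, 25.9]
ee_rot: [-180.0, 0.0, -1.2]
force: [-0.3, 0.5, -0.3]
gripper_width: 57.5
```

Call:
drive_tool(
  series=[
    [0.35,[0,0,0],[0,0,0]],
    [0.35,[0,0,-15],[0,0,0]],
    [0.35,[0,0,-40],[0,0,0]],
    [0.35,[0,0,-80],[0,0,0]],
    [0.35,[0,0,-120],[0,0,0]],
  ],
)

```text
time_s: 14.3
ee_pos: [462.1, -90.2, 147.0]
ee_rot: [-180.0, 0.1, -1.2]
force: [1.0, -0.9, -0.3]
gripper_width: 59.0
```

Call:
drive_tool(
  series=[
    [0.35,[0,-40,-30],[0,0,0]],
    [0.35,[0,-85,-30],[0,0,0]],
    [0.35,[-20,-130,-30],[0,0,0]],
    [0.35,[-40,-170,-30],[0,0,0]],
    [0.35,[-40,-170,-30],[0,0,0]],
  ],
)

```text
time_s: 14.8
ee_pos: [423.8, 84.0, 176.1]
ee_rot: [-179.9, 0.1, -0.9]
force: [0.9, -0.6, 0.3]
gripper_width: 59.2
```

Run:
```python
from h import *
plan((461,-90,26.4),-1.2)
d=grab('scene','s10')
cv2.imwrite('pics/s10c.png',cv2.resize(d['image'][120:260,200:400],None,fx=4,fy=4)[:,:,::-1])
d=grab('top','t10')
cv2.imwrite('pics/t10c.png',cv2.resize(d['image'][60:270,240:450],None,fx=2.8,fy=2.8)[:,:,::-1])
```

```text
t 14.8 pos [423.8  84.  176.1] rot [-1.7992e+02  1.0000e-01 -8.7000e-01] w 59.2 F [ 0.93 -0.61  0.34]
shift [ 40.2 173.6 149.3] turn [-0.0013  0.0018  0.0057]
```

View pics/s10c.png

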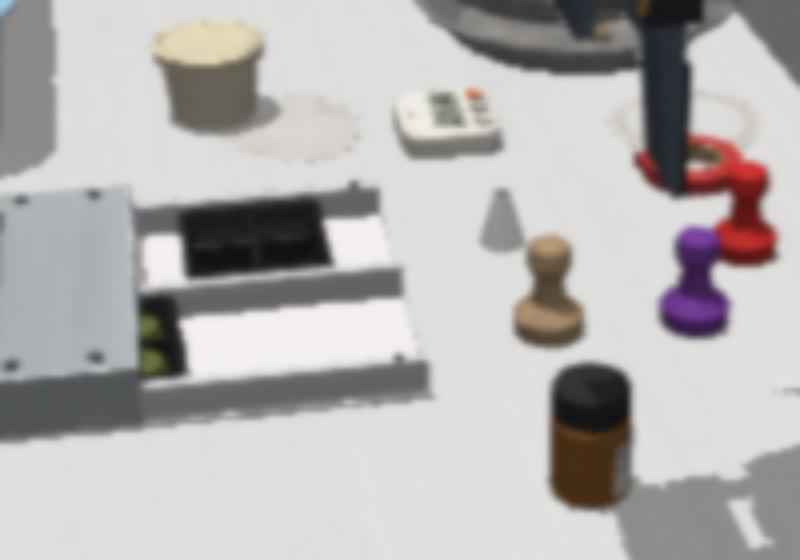

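View pics/t10c.png

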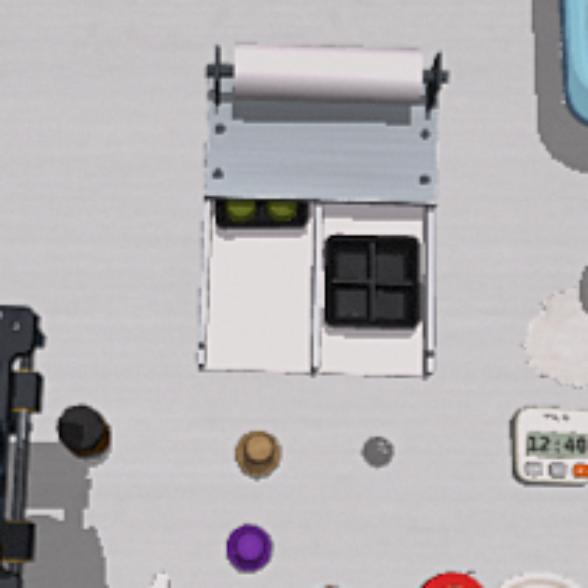

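Run:
```python
from h import *
t=load('t10');f=lambda x,y:(240+x/2.8-.3,60+y/2.8-.3)
print('mould near edge',plane(t,*f(262,227),22),'hood',plane(t,*f(262,199),36),'open',plane(t,*f(258,373),24),'stamp',plane(t,*f(258,450),30))
print(env.job_done())
```

```text
mould near edge [651.64458211 -94.22726292  22.        ] hood [671.26055097 -93.82684755  36.        ] open [526.18515469 -91.0290782   24.        ] stamp [461.98192276 -90.99653744  30.        ]
the job is handed in; nothing more can be done
None
```

The filled mould is home against the hidden stop, the stamp is back on the worktop and released, and the job is handed in at about 15 s.

- **Tapping:** I held the stamp by its knob and pushed the mould about 85 mm along its lane in several gentle taps. The stamp was drawn clear of the mould between taps. I pressed lightly at the end until the stop resisted, at 6.4 N and within 1 mm of where I expected it.
- **Mould position:** In the final top view the mould's near edge is 19.6 mm in front of the hood, against 20 mm when fully home. That view is good to about 2 mm.
- **Stamp:** It stands upright on the worktop at about (462, −91), roughly 64 mm in front of the gauge's open end. The gripper is clear of everything.
- **Other items:** The empty mould and the purple and red look-alikes look unmoved in the final pictures.
- **Disagreements and limits:** The cameras differed by 4–6 mm in places on the stamp, mould and gauge positions. The arm hid the lane from the top view during tapping, so there I relied on the scene and wrist cameras and the force reading. No check failed.

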